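# Tip two case boxes, send the ring-stamped one to the pick-up rail

## Task

Two closed white lab case boxes stand on the worktop, one on each side of the low metal pick-up rail. With the fingers only, never gripping or lifting a box, tip each box over away from you so that it lies on its back and shows its underside; only then push the one with a ring stamped underneath (the other has two bars) sideways until its side lies flush against the long side of the rail, with most of the box's length beside it. Leave the other box lying where it fell, and do not disturb the bottle, the pot or the little glass dish.

Things in the scene. Friction and masses are not known exactly. Their poses are not given: they have to be found in the camera images.
- ring_box: closed white box, grey seam, card on front, black 44 mm ring under it; left or right of the rail. 50 (x) x 80 (y) x 96 (z) mm, 0.14-0.28 kg. Origin: underside centre; z to the lid, x out of its back (away from robot, within 0.5 rad). Pushed near the top it tips over its far bottom edge without sliding much, past 0.48 rad falls on its back: then 50 mm high, x down, underside towards the robot.
- bars_box: the other box, on the other side of the rail: same shape, size, weight, axes and behaviour as the ring box, but with two parallel black bars (56 x 9 mm) on its underside. Origin: centre of its underside, z towards the lid, x out of its back
- rail: pick-up rail: straight aluminium bar fixed to the worktop between the boxes, 260 (x, pointing away from the robot) x 16 (y, to the left) x 16 mm high. Origin: centre of its underside. Either long side may be used: a tipped box is flush when its y axis is parallel to the rail's and its underside centre is 48 mm from the rail's centre line.
- bottle: bystander, amber bottle, 42 mm wide, 85 mm high, behind the work; origin at the centre of its underside
- pot: bystander, white pot with a teal lid, 47 mm wide, 40 mm high, behind the work; origin at the centre of its underside
- dish: bystander, small glass dish, 33 mm wide, 24 mm high, at the front edge, left of the left-hand box; origin at the centre of its underside

How it is judged (in metres and radians):
On the way, in this order (a step that is already met when the one before it is completed fails the run):
1. one of the boxes lies on its back (((angle between ring_box's own x axis and vertical above 2.9 rad and angular speed of ring_box below 0.3 rad/s) or (angle between bars_box's own x axis and vertical above 2.9 rad and angular speed of bars_box below 0.3 rad/s))), for 0.1 s.
2. both boxes lie on their backs, the ring box not yet at the rail (angle between each of ring_box, bars_box's own x axis and vertical above 2.9 rad and angular speed of each of ring_box, bars_box below 0.3 rad/s and (y of ring_box in the frame of rail above 0.061 m or y of ring_box in the frame of rail below -0.061 m)), for 0.2 s.
At the end, for the whole second after the job is handed in: Both boxes lie still on their backs. The ring box is along either side of the rail: parallel within 0.12 rad, underside centre within 58 mm of the rail's centre line (48 is flush), at most half its length past an end. The bars box's underside centre is within 110 mm of its start (angle between each of ring_box, bars_box's own x axis and vertical above 2.95 rad and angle between the y axis of ring_box and the y axis of rail, either way round below 0.12 rad and y of ring_box in the frame of rail between -0.058 and 0.058 m and x of ring_box in the frame of rail between -0.178 and 0.082 m and height (world z) of ring_box below 0.035 m and linear speed of each of ring_box, bars_box below 0.01 m/s and distance of bars_box from where it was at the start of the episode below 0.11 m); the robot touches nothing.
It fails at once if a box is lifted off the worktop (underside centre higher than 45 mm) (height (world z) of any of ring_box, bars_box above 0.045 m).
It fails at once if bottle, pot or dish moved by more than 20 mm (distance of any of bottle, pot, dish from where it was at the start of the episode above 0.02 m).
It also fails if it takes over 64 s, if anything falls off the work surface, if the arm or the gripper's body presses on something with over 40 N, if the wrist force passes 120 N, or if a joint passes its speed limit or range.

## Robot

A 6-joint arm with a two-finger parallel gripper is mounted at the origin on a cart in front of the work surface, level with it; the furniture and walls round the work are solid. World frame = base frame: x ahead of the robot, y to its left, z up, the work surface at z = 0. Lengths are in m, angles in degrees, forces in N, time in s.
With the tool pointing down it reaches from about 0.35 to 0.875 m from the base axis. Payload 4.2 kg.
Tool frame: the origin (TCP) lies on the centre line of the jaws, within the pads' length; the fingertips stand 19 mm ahead of it and the grasp point (between the pads) is the TCP; x points along the fingers, y is the direction in which the jaws open and shut, and the axes are right-handed (so a half turn about x gives the same grasp; the last joint's range is limited). The gripper opens to 87 mm and grips with 3 to 60 N. Pads are 19 mm wide; open, the fingers measure 117 mm over their backs; the gripper's body (75 mm by 190 mm) begins 51 mm behind the grasp point.
Start: joints at [78.759, 22.042, 0.453, 0, -68.411, -14.817], TCP at [0.275, 0.561, 0.242] pointing down, gripper open.
Joint ranges: [-179.83, 179.83], [-69.29, 118.12], [-61.27, 80.66], [-181.25, 117.63], [-171.15, -9.14], [-177.46, 177.46]. Speed limits (degrees/s): [159.86, 159.86, 180, 180, 180, 180].

## Interface

Orientations are given as a 3x3 rotation matrix whose columns are the frame's x, y, z axes.
In Python, from station import r, viewer, job, spotter gives the robot as it stands.
- The arm moves only by the tool play_rows, never from a script. Its argument "commands" is a list of rows, each an object of numbers: "fingers": the gripper command: -1 is fully open, 1 is shut, values between are in proportion; "tx", "ty", "tz": the shift along the tool's x, y, z normalised to -1 to 1, where 1 is 750 mm; "ax", "ay", "az": the turn, a rotation vector about the tool's x, y, z normalised to -1 to 1, where 1 is pi rad. In form: [{"fingers": .., "tx": .., "ty": .., "tz": .., "ax": .., "ay": .., "az": ..}, ...]. A call has 1 to 5 rows; each row is the pose to reach, as a shift and turn from the pose commanded when the call began, along the tool's axes at that moment, turning the shorter way round; what a row does not reach only later rows make up. A row lasts 1/12 s, in which the tool goes at most 41.7 mm and 7.16 degrees, less where a joint would pass 70% of its speed; a pose out of reach is approached as far as the arm can. A call with a number of a shift or a turn outside -1 to 1 is refused whole. A call with a gripper value outside its range is refused whole. The fingers move at their own pace and stop on an object; the grip force is fixed at half the most. Time passes only in rows, so rows that repeat a pose let the fingers close. It gives the time, the measured TCP pose, the force and the opening at its end, in the units of the state.
- r.sense(): the state, without advancing time (a new reading comes with each control period).
- viewer.capture(name): name is "scene" or "top" or "wrist"; returns a dict with "image" (480x640x3 uint8, red, green, blue), "fx", "fy", "cx", "cy" (pixels), "R" (3x3) and "t" (3): a world point X has camera coordinates R X + t; the wrist camera has in their place "mount" (4x4, takes a point from camera to tool coordinates, whose origin is the TCP and whose axes are the tool frame's). Camera axes: x right, y down, z forward; pixel columns grow to the right and rows downward; lengths in m; the calibration is good to about 2 mm. The wrist camera is an equidistant fisheye: a pixel r from the principal point sees the ray r / f radians off the axis. A picture is of the moment at which its call begins: read the wrist's pose just before it. There is no depth.
- job.finish_job(): hands the job in, once; it reports no verdict.
Trained networks look in a picture, given as the dict that the camera call returned (one of the last four; its "shot" number tells which), for a name from the list of things; names that differ only in an ending like _2 or _b are one class to them, and where a whole thing is asked for, a point or a joint stands for the part that bears it (a point fixed in the world has none). Each returns a list of dicts, best first, with "score" (0 to 1); they miss things now and then, are a little off and sometimes report something else, mostly with a low value. They report only what shows in the picture. A call takes as long as a camera call.
- spotter.find_in(name, picture): "uv" ([column, row] in pixels, amid what is visible of it).
- spotter.silhouettes(name, picture): "region" (480x640 bool, what is visible of it) and "uv" ([column, row] in pixels, amid what is visible of it).
The state is a dict: "time_s": time; "joints": joint angles; "joint_velocities": joint speeds; "effort": joint torques, N m; "tcp_pos": TCP position; "ee_rot": TCP orientation; "wrist_force": force on the tool from outside, world axes, zero at the start; "moment": the same for the moment, N m; "gripper_width": opening from 0.0 (shut) to 1.0 (fully open).
Only numpy, scipy, OpenCV 4.12 (cv2) and the standard library are available. Lean on these libraries where they do the work, as an engineer would, in place of code of your own. Each camera call takes 0.05 s, during which the arm holds its last target. There are 200 camera calls.

## Working session

There is one attempt and no reset: what is moved stays moved. The work goes in short steps, Python scripts to look and compute and a tool call to move; the robot and the scene stay as the last step left them, time stands still between calls to the robot, and variables do not carry over. Pictures are saved under pics/ and viewed, about 8 in all and at most 12, crops included, and the job is handed in when it is done.

Besides the shell and the picture viewer there is one more tool, called as a command line: name --argument value ..., lists and objects as JSON in quotes. play_rows: Moves the arm, as the interface text tells. Its arguments: {"type":"object","properties":{"commands":{"type":"array"}},"required":["commands"]}

```bash
mkdir -p pics; ls; cat > h.py <<'E'
import numpy as np,cv2
from station import r,viewer,job,spotter
def save(p,n): cv2.imwrite('pics/'+n+'.png',cv2.cvtColor(p['image'],cv2.COLOR_RGB2BGR))
def ray(p,uv,z):
    d=np.array([(uv[0]-p['cx'])/p['fx'],(uv[1]-p['cy'])/p['fy'],1.]);R=np.array(p['R']);c=-R.T@np.array(p['t']);w=R.T@d
    return c+w*(z-c[2])/w[2]
def proj(p,X):
    q=np.array(p['R'])@np.array(X)+np.array(p['t']);return [p['fx']*q[0]/q[2]+p['cx'],p['fy']*q[1]/q[2]+p['cy']]
E
python3 - <<'E'
from h import *
np.set_printoptions(precision=3,suppress=True)
s=r.sense();print(s)
for n in ('top','scene'):
    p=viewer.capture(n);save(p,n+'0')
    print(n,p['fx'],p['cx'],p['cy'],-np.array(p['R']).T@p['t'],np.array(p['R']).tolist())
    for k in ('ring_box','bars_box','rail','bottle','pot','dish'):
        for q in spotter.find_in(k,p)[:2]: print(k,q['score'],q['uv'],ray(p,q['uv'],0),ray(p,q['uv'],.096))
E
```

```text
pics
{'time_s': 0.0, 'joints': array([ 78.759,  22.091,   0.379,  -0.029, -68.411, -14.816]), 'joint_velocities': array([-0.002, -0.067, -0.045,  0.037, -0.011,  0.024]), 'effort': array([  0.001, -39.066,  18.741,   4.22 ,   0.011,  -0.   ]), 'tcp_pos': array([0.274, 0.561, 0.24 ]), 'ee_rot': array([[-0.001, -0.439, -0.898],
       [-0.002, -0.898,  0.439],
       [-1.   ,  0.002, -0.   ]]), 'wrist_force': array([ 0.098, -0.574,  0.933]), 'moment': array([0.044, 0.02 , 0.019]), 'gripper_width': 0.999629395957117}
top 597.911981611259 313.9432778474319 228.78437536427506 [0.428 0.181 1.319] [[-0.01854437325628301, -0.9998142809735684, -0.005244976819580345], [-0.9967614524520224, 0.018897790091927134, -0.07816316546414788], [0.07824776754812855, 0.0037785037975023106, -0.9969267825586722]]
ring_box 0.73 [250.1, 302.8] [0.372 0.329 0.   ] [0.376 0.319 0.096]
bars_box 0.95 [409.5, 240.8] [ 0.501 -0.024  0.   ] [ 0.496 -0.009  0.096]
rail 0.95 [322.4, 240.6] [0.505 0.168 0.   ] [0.5   0.169 0.096]
bottle 0.64 [263.7, 162.7] [0.682 0.296 0.   ] [0.664 0.287 0.096]
bottle 0.52 [248.3, 303
[... 302 characters left out ...]
016164228555010533], [-0.6272288466583917, -0.36216908310145873, -0.6895052785621238], [0.6081242611775292, 0.3253670149494182, -0.7241002613935376]]
ring_box 0.73 [234.0, 257.8] [0.416 0.354 0.   ] [0.352 0.293 0.096]
ring_box 0.65 [434.4, 286.3] [ 0.543 -0.006  0.   ] [ 0.461 -0.016  0.096]
bars_box 0.59 [434.1, 286.8] [ 0.541 -0.006 -0.   ] [ 0.46  -0.016  0.096]
rail 0.69 [340.0, 268.3] [0.495 0.164 0.   ] [0.42  0.13  0.096]
bottle 0.86 [324.6, 177.5] [0.719 0.321 0.   ] [0.613 0.265 0.096]
pot 0.62 [411.8, 196.8] [0.757 0.123 0.   ] [0.645 0.095 0.096]
dish 0.58 [172.1, 269.5] [0.335 0.436 0.   ] [0.282 0.364 0.096]
dish 0.19 [434.6, 287.2] [ 0.541 -0.007  0.   ] [ 0.459 -0.017  0.096]
```

View pics/top0.png

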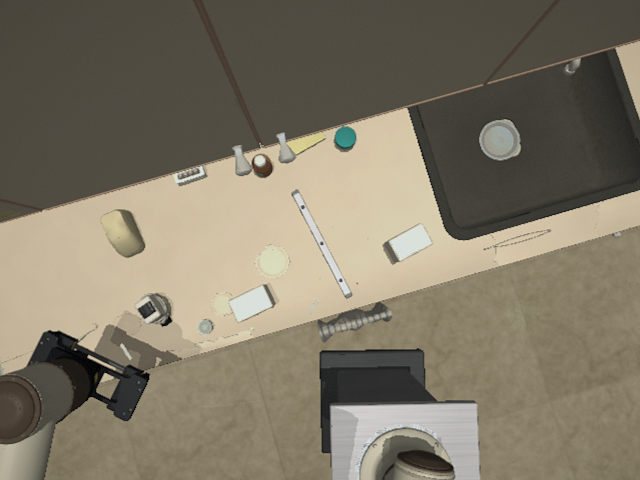

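View pics/scene0.png

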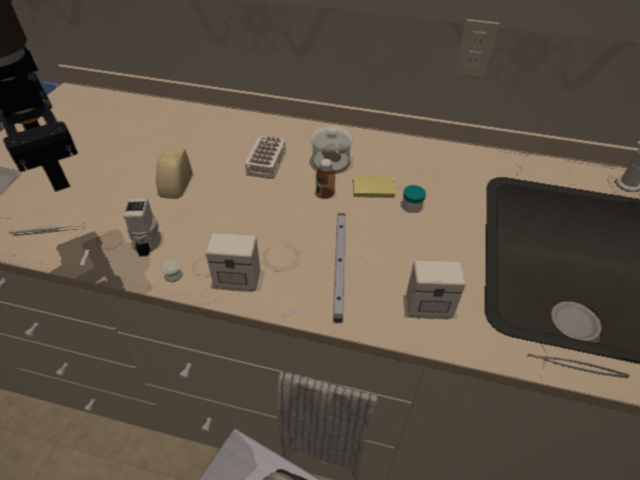

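Top view: the left box lid is near (251,303), the right box near (409,243), and the rail runs (295,192)–(349,296). The dish at (206,326) and pot at (345,138) match the network. The bottle is at (262,165).

```bash
python3 - <<'E'
from h import *
np.set_printoptions(precision=3,suppress=True)
p=viewer.capture('top');im=p['image'].astype(int)
for n,(u,v) in dict(L=(251,303),R=(409,243)).items():
    w=np.zeros((480,640),np.uint8);sl=np.s_[v-32:v+32,u-36:u+36]
    m=(im.min(2)>195)&(im.max(2)-im.min(2)<25);w[sl]=m[sl]
    k,l,st,ce=cv2.connectedComponentsWithStats(w);i=1+np.argmax(st[1:,4])
    P=np.argwhere(l==i)[:,::-1].astype(np.float32)
    W=np.array([ray(p,q,.096)[:2] for q in P],np.float32)
    print(n,st[i],cv2.minAreaRect(W),W.mean(0)); print(cv2.boxPoints(cv2.minAreaRect(W)))
m=spotter.silhouettes('rail',p)[0]['region']
W=np.array([ray(p,q,.014)[:2] for q in np.argwhere(m)[:,::-1]],np.float32)
print(cv2.minAreaRect(W));print(cv2.boxPoints(cv2.minAreaRect(W)))
for k in('bottle','pot','dish'):
  for q in spotter.silhouettes(k,p)[:1]:
    W=np.array([ray(p,x,.03)[:2] for x in np.argwhere(q['region'])[:,::-1]]);print(k,q['score'],W.min(0),W.max(0))
print(ray(p,(152,308),0.05),[ray(p,q,0)[:2] for q in ((206,357),(310,309),(450,255),(437,240),(630,205))])
c=im[180:350,190:450].astype(np.uint8);cv2.imwrite('pics/c.png',cv2.cvtColor(cv2.resize(c,None,fx=3,fy=3,interpolation=2),cv2.COLOR_RGB2BGR))
E
```

```text
L [229 286  43  35 818] ((0.3749242126941681, 0.31885021924972534), (0.04493929073214531, 0.07499982416629791), 24.308879852294922) [0.375 0.319]
[[0.339 0.344]
 [0.37  0.275]
 [0.411 0.294]
 [0.38  0.362]]
R [390 225  42  35 781] ((0.4941152036190033, -0.010925907641649246), (0.04474438726902008, 0.07460831105709076), 26.74437141418457) [ 0.494 -0.011]
[[ 0.457  0.012]
 [ 0.491 -0.054]
 [ 0.531 -0.034]
 [ 0.497  0.032]]
((0.4997599422931671, 0.1716994345188141), (0.2593013644218445, 0.01785355992615223), 25.942455291748047)
[[0.379 0.123]
 [0.387 0.107]
 [0.62  0.22 ]
 [0.612 0.236]]
bottle 0.73 [0.647 0.275] [0.698 0.321]
pot 0.68 [0.705 0.092] [0.755 0.141]
dish 0.44 [0.309 0.41 ] [0.341 0.442]
[0.367 0.531 0.05 ] [array([0.256, 0.427]), array([0.356, 0.198]), array([ 0.468, -0.112]), array([ 0.502, -0.085]), array([ 0.572, -0.514])]
```

View pics/c.png

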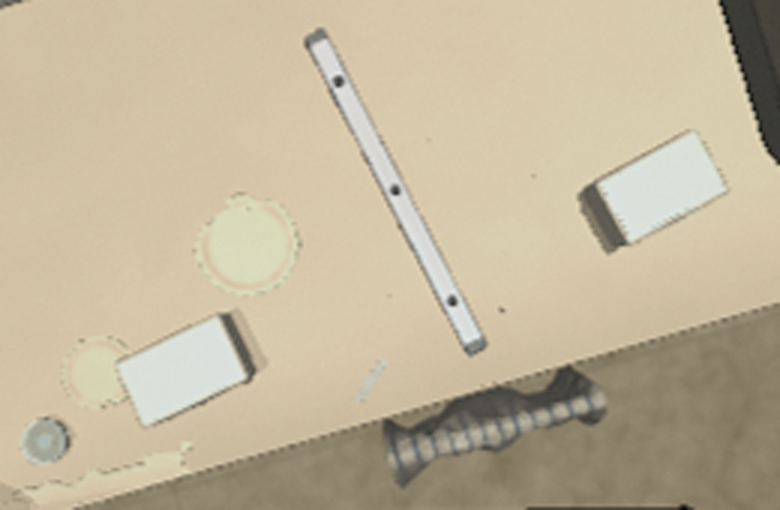

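Crop: both lids are clean rectangles. The rail is parallel to the boxes to within about 2°, and the dish (45,440 in the crop) is well clear of the left box's front.

```bash
cat >> h.py <<'E'
from scipy.spatial.transform import Rotation as Ro
L=np.array([.375,.319]);LY=24.8;Rb=np.array([.494,-.011]);RY=26.3;RA=np.array([.4995,.1715]);AY=25.9
def un(a): a=np.radians(a);return np.array([np.cos(a),np.sin(a)])
def go(p,z,zdeg,s=None):
    "print move from (pos,rot) s to xy p, height z, tool z axis at yaw zdeg, tool down; returns target"
    if s is None: q=r.sense();s=(np.array(q['tcp_pos']),np.array(q['ee_rot']))
    X=np.array([0,0,-1.]);Z=np.r_[un(zdeg),0];T=np.c_[X,np.cross(Z,X),Z]
    d=s[1].T@(np.r_[p,z]-s[0]);w=Ro.from_matrix(s[1].T@T).as_rotvec()
    print(np.round(np.r_[d/.75,w/np.pi],4),'mm',np.round(np.linalg.norm(d)*1e3),'deg',np.round(np.degrees(np.linalg.norm(w))));return np.r_[p,z],T
E
python3 - <<'E'
from h import *
a=go(L-.072*un(LY),.2,180+LY)
a=go(L-.072*un(LY),.094,180+LY,a)
a=go(L+.013*un(LY),.094,180+LY,a)
E
```

```text
[ 0.0554  0.306  -0.2018 -0.2826  0.      0.    ] mm 278.0 deg 51.0
[0.1413 0.     0.     0.     0.     0.    ] mm 106.0 deg 0.0
[ 0.     -0.     -0.1133  0.      0.      0.    ] mm 85.0 deg 0.0
```

play_rows --commands '[{"fingers": 0, "tx": 0, "ty": 0.05, "tz": -0.03, "ax": -0.035, "ay": 0, "az": 0}, {"fingers": 0, "tx": 0.01, "ty": 0.09, "tz": -0.06, "ax": -0.07, "ay": 0, "az": 0}, {"fingers": 0, "tx": 0.02, "ty": 0.13, "tz": -0.09, "ax": -0.105, "ay": 0, "az": 0}, {"fingers": 0, "tx": 0.03, "ty": 0.17, "tz": -0.115, "ax": -0.14, "ay": 0, "az": 0}, {"fingers": 0, "tx": 0.04, "ty": 0.21, "tz": -0.14, "ax": -0.175, "ay": 0, "az": 0}]'

```text
time_s: 1.37
tcp_pos: [0.2997, 0.3721, 0.2114]
ee_rot: [[0.0, 0.1, -0.995], [0.0, -0.995, -0.1], [-1.0, -0.0, -0.0]]
wrist_force: [-0.8, -0.6, -0.0]
gripper_width: 0.707
```

```bash
python3 - <<'E'
from h import *
print(r.sense()['tcp_pos'])
a=go(L-.072*un(LY),.2,180+LY)
E
```

```text
[0.29971837 0.37205529 0.21137429]
[ 1.510e-02  1.118e-01 -2.000e-03 -1.058e-01 -1.000e-04  1.000e-04] mm 85.0 deg 19.0
```

play_rows --commands '[{"fingers": 0, "tx": 0.01, "ty": 0.05, "tz": 0, "ax": -0.035, "ay": 0, "az": 0}, {"fingers": 0, "tx": 0.015, "ty": 0.1, "tz": -0.002, "ax": -0.07, "ay": 0, "az": 0}, {"fingers": 0, "tx": 0.05, "ty": 0.112, "tz": -0.002, "ax": -0.106, "ay": 0, "az": 0}, {"fingers": 0, "tx": 0.1, "ty": 0.112, "tz": -0.002, "ax": -0.106, "ay": 0, "az": 0}, {"fingers": 0, "tx": 0.156, "ty": 0.112, "tz": -0.002, "ax": -0.106, "ay": 0, "az": 0}]'

```text
time_s: 1.78
tcp_pos: [0.3102, 0.2911, 0.096]
ee_rot: [[0.004, 0.414, -0.91], [0.007, -0.91, -0.414], [-1.0, -0.005, -0.006]]
wrist_force: [0.4, 1.9, -0.4]
gripper_width: 0.505
```

```bash
python3 - <<'E'
from h import *
print(r.sense()['tcp_pos'],r.sense()['gripper_width'])
a=go(L-.072*un(LY),.094,180+LY)
a=go(L+.013*un(LY),.094,180+LY)
E
```

```text
[0.310178   0.29109457 0.09604346] 0.5047436064517318
[ 0.0027  0.0025  0.0019 -0.0017 -0.002   0.0016] mm 3.0 deg 1.0
[ 0.0034  0.0019 -0.1114 -0.0017 -0.002   0.0016] mm 84.0 deg 1.0
```

play_rows --commands '[{"fingers": 0, "tx": 0, "ty": 0.002, "tz": -0.017, "ax": 0, "ay": 0, "az": 0}, {"fingers": 0, "tx": 0, "ty": 0.002, "tz": -0.034, "ax": 0, "ay": 0, "az": 0}, {"fingers": 0, "tx": 0, "ty": 0.002, "tz": -0.045, "ax": 0, "ay": 0, "az": 0}, {"fingers": 0, "tx": 0, "ty": 0.002, "tz": -0.054, "ax": 0, "ay": 0, "az": 0}, {"fingers": 0, "tx": 0, "ty": 0.002, "tz": -0.062, "ax": 0, "ay": 0, "az": 0}]'

```text
time_s: 2.2
tcp_pos: [0.3524, 0.3085, 0.0952]
ee_rot: [[-0.0, 0.415, -0.91], [0.0, -0.91, -0.415], [-1.0, -0.0, 0.0]]
wrist_force: [-1.7, -1.2, 0.9]
gripper_width: 0.499
```

play_rows --commands '[{"fingers": 0, "tx": 0, "ty": 0, "tz": -0.01, "ax": 0, "ay": 0, "az": 0}, {"fingers": 0, "tx": 0, "ty": 0, "tz": -0.02, "ax": 0, "ay": 0, "az": 0}, {"fingers": 0, "tx": 0, "ty": 0, "tz": -0.03, "ax": 0, "ay": 0, "az": 0}, {"fingers": 0, "tx": 0, "ty": 0, "tz": -0.04, "ax": 0, "ay": 0, "az": 0}, {"fingers": 0, "tx": 0, "ty": 0, "tz": -0.052, "ax": 0, "ay": 0, "az": 0}]'

```text
time_s: 2.62
tcp_pos: [0.3882, 0.3248, 0.095]
ee_rot: [[0.0, 0.415, -0.91], [0.0, -0.91, -0.415], [-1.0, -0.0, -0.0]]
wrist_force: [-0.9, -0.2, -0.2]
gripper_width: 0.502
```

```bash
python3 - <<'E'
from h import *
p=viewer.capture('scene');save(p,'s1');print(r.sense()['tcp_pos'],r.sense()['wrist_force'])
E
```

```text
[0.38976043 0.32609793 0.09511823] [1.47515841 2.03627773 0.41910631]
```

View pics/s1.png

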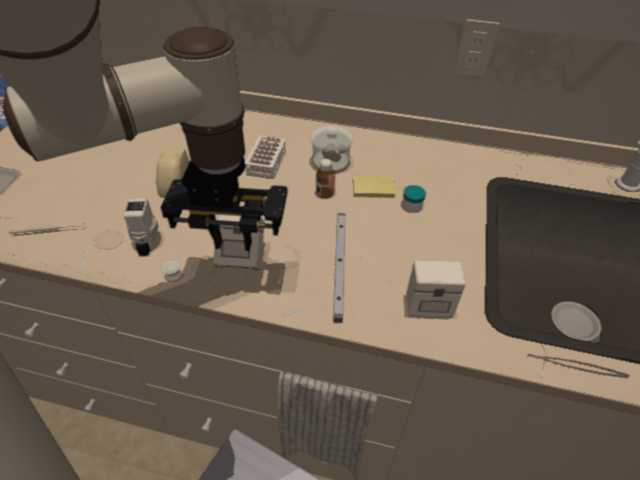

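The left box at (240,245) is still tilting with its card face up, so I'll push a bit further.

play_rows --commands '[{"fingers": 0, "tx": 0, "ty": 0, "tz": -0.01, "ax": 0, "ay": 0, "az": 0}, {"fingers": 0, "tx": 0, "ty": 0, "tz": -0.02, "ax": 0, "ay": 0, "az": 0}, {"fingers": 0, "tx": 0, "ty": 0, "tz": -0.02, "ax": 0, "ay": 0, "az": 0}, {"fingers": 0, "tx": 0, "ty": 0, "tz": -0.01, "ax": 0, "ay": 0, "az": 0}, {"fingers": 0, "tx": 0, "ty": 0, "tz": 0.02, "ax": 0, "ay": 0, "az": 0}]'

```text
time_s: 3.08
tcp_pos: [0.375, 0.3193, 0.0947]
ee_rot: [[0.001, 0.414, -0.91], [0.001, -0.91, -0.414], [-1.0, -0.001, -0.002]]
wrist_force: [-1.0, 0.2, 0.1]
gripper_width: 0.502
```

play_rows --commands '[{"fingers": 0, "tx": 0, "ty": 0, "tz": 0.05, "ax": 0, "ay": 0, "az": 0}, {"fingers": 0, "tx": -0.05, "ty": 0, "tz": 0.07, "ax": 0, "ay": 0, "az": 0}, {"fingers": 0, "tx": -0.1, "ty": 0, "tz": 0.09, "ax": 0, "ay": 0, "az": 0}, {"fingers": 0, "tx": -0.15, "ty": 0.04, "tz": 0.09, "ax": 0, "ay": 0, "az": 0}, {"fingers": 0, "tx": -0.15, "ty": 0.09, "tz": 0.09, "ax": 0, "ay": 0, "az": 0}]'

```text
time_s: 3.5
tcp_pos: [0.3414, 0.2321, 0.2133]
ee_rot: [[0.009, 0.422, -0.906], [0.01, -0.906, -0.422], [-1.0, -0.005, -0.012]]
wrist_force: [1.5, 0.6, -0.3]
gripper_width: 0.507
```

```bash
python3 - <<'E'
from h import *
p=viewer.capture('scene');save(p,'s2')
print(r.sense()['tcp_pos'])
a=go(Rb-.072*un(RY),.2,180+RY)
E
```

```text
[0.34146522 0.22468903 0.21120433]
[ 0.0139  0.3733  0.0413 -0.01   -0.0018  0.0007] mm 282.0 deg 2.0
```

View pics/s2.png

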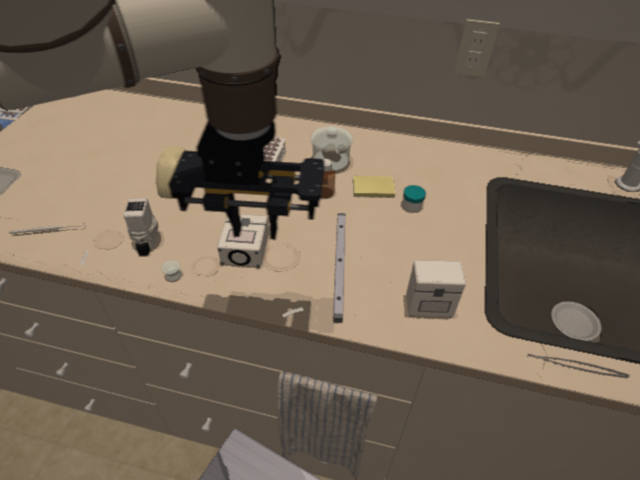

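The left box lies on its back and its underside shows the ring at (239,257). Next is the right box.

play_rows --commands '[{"fingers": 0, "tx": 0.014, "ty": 0.055, "tz": 0.006, "ax": -0.01, "ay": 0, "az": 0}, {"fingers": 0, "tx": 0.014, "ty": 0.11, "tz": 0.012, "ax": -0.01, "ay": 0, "az": 0}, {"fingers": 0, "tx": 0.014, "ty": 0.165, "tz": 0.018, "ax": -0.01, "ay": 0, "az": 0}, {"fingers": 0, "tx": 0.014, "ty": 0.22, "tz": 0.024, "ax": -0.01, "ay": 0, "az": 0}, {"fingers": 0, "tx": 0.014, "ty": 0.275, "tz": 0.03, "ax": -0.01, "ay": 0, "az": 0}]'

```text
time_s: 3.97
tcp_pos: [0.4043, 0.0303, 0.1968]
ee_rot: [[-0.0, 0.444, -0.896], [0.0, -0.896, -0.444], [-1.0, -0.0, 0.0]]
wrist_force: [1.0, 0.6, 0.3]
gripper_width: 0.502
```

```bash
python3 - <<'E'
from h import *
print(r.sense()['tcp_pos'])
a=go(Rb-.072*un(RY),.2,180+RY)
E
```

```text
[0.40434577 0.03029727 0.19677125]
[-4.300e-03  1.023e-01  1.340e-02  4.000e-04  0.000e+00  1.000e-04] mm 77.0 deg 0.0
```

play_rows --commands '[{"fingers": 0, "tx": 0, "ty": 0.055, "tz": 0.013, "ax": 0, "ay": 0, "az": 0}, {"fingers": 0, "tx": 0.03, "ty": 0.095, "tz": 0.013, "ax": 0, "ay": 0, "az": 0}, {"fingers": 0, "tx": 0.08, "ty": 0.095, "tz": 0.013, "ax": 0, "ay": 0, "az": 0}, {"fingers": 0, "tx": 0.135, "ty": 0.095, "tz": 0.013, "ax": 0, "ay": 0, "az": 0}, {"fingers": 0, "tx": 0.135, "ty": 0.095, "tz": 0.013, "ax": 0, "ay": 0, "az": 0}]'

```text
time_s: 4.38
tcp_pos: [0.4217, -0.0379, 0.0893]
ee_rot: [[-0.017, 0.439, -0.898], [-0.003, -0.898, -0.439], [-1.0, -0.005, 0.017]]
wrist_force: [-1.8, 0.2, -1.2]
gripper_width: 0.504
```

```bash
python3 - <<'E'
from h import *
print(r.sense()['tcp_pos'])
a=go(Rb-.072*un(RY),.094,180+RY)
a=go(Rb+.03*un(RY),.094,180+RY)
E
```

```text
[ 0.42168601 -0.0378922   0.08925974]
[-0.0065  0.0105 -0.0063 -0.0013  0.0053  0.0015] mm 10.0 deg 1.0
[-0.0087  0.01   -0.1422 -0.0013  0.0053  0.0015] mm 107.0 deg 1.0
```

play_rows --commands '[{"fingers": 0, "tx": -0.004, "ty": 0.008, "tz": -0.017, "ax": 0, "ay": 0, "az": 0}, {"fingers": 0, "tx": -0.006, "ty": 0.009, "tz": -0.034, "ax": 0, "ay": 0, "az": 0}, {"fingers": 0, "tx": -0.006, "ty": 0.009, "tz": -0.045, "ax": 0, "ay": 0, "az": 0}, {"fingers": 0, "tx": -0.006, "ty": 0.009, "tz": -0.056, "ax": 0, "ay": 0, "az": 0}, {"fingers": 0, "tx": -0.006, "ty": 0.009, "tz": -0.066, "ax": 0, "ay": 0, "az": 0}]'

```text
time_s: 4.8
tcp_pos: [0.4758, -0.0194, 0.1012]
ee_rot: [[0.001, 0.444, -0.896], [0.0, -0.896, -0.444], [-1.0, 0.0, -0.001]]
wrist_force: [-0.8, -0.4, 0.4]
gripper_width: 0.499
```

play_rows --commands '[{"fingers": 0, "tx": 0, "ty": 0, "tz": -0.01, "ax": 0, "ay": 0, "az": 0}, {"fingers": 0, "tx": 0, "ty": 0, "tz": -0.02, "ax": 0, "ay": 0, "az": 0}, {"fingers": 0, "tx": 0, "ty": 0, "tz": -0.03, "ax": 0, "ay": 0, "az": 0}, {"fingers": 0, "tx": 0, "ty": 0, "tz": -0.04, "ax": 0, "ay": 0, "az": 0}, {"fingers": 0, "tx": 0, "ty": 0, "tz": -0.052, "ax": 0, "ay": 0, "az": 0}]'

```text
time_s: 5.22
tcp_pos: [0.5111, -0.0023, 0.1001]
ee_rot: [[-0.0, 0.443, -0.896], [0.0, -0.896, -0.443], [-1.0, -0.0, 0.0]]
wrist_force: [0.6, 0.0, 0.7]
gripper_width: 0.498
```

play_rows --commands '[{"fingers": 0, "tx": 0, "ty": 0, "tz": -0.01, "ax": 0, "ay": 0, "az": 0}, {"fingers": 0, "tx": 0, "ty": 0, "tz": -0.02, "ax": 0, "ay": 0, "az": 0}, {"fingers": 0, "tx": 0, "ty": 0, "tz": -0.02, "ax": 0, "ay": 0, "az": 0}, {"fingers": 0, "tx": 0, "ty": 0, "tz": -0.01, "ax": 0, "ay": 0, "az": 0}, {"fingers": 0, "tx": 0, "ty": 0, "tz": 0.02, "ax": 0, "ay": 0, "az": 0}]'

```text
time_s: 5.63
tcp_pos: [0.4987, -0.0087, 0.1]
ee_rot: [[0.002, 0.445, -0.896], [0.0, -0.896, -0.445], [-1.0, 0.001, -0.002]]
wrist_force: [-1.3, -0.3, -0.1]
gripper_width: 0.501
```

play_rows --commands '[{"fingers": 0, "tx": 0, "ty": 0, "tz": 0.04, "ax": 0, "ay": 0, "az": 0}, {"fingers": 0, "tx": -0.05, "ty": 0, "tz": 0.07, "ax": 0, "ay": 0, "az": 0}, {"fingers": 0, "tx": -0.1, "ty": -0.03, "tz": 0.09, "ax": 0, "ay": 0, "az": 0}, {"fingers": 0, "tx": -0.15, "ty": -0.07, "tz": 0.1, "ax": 0, "ay": 0, "az": 0}, {"fingers": 0, "tx": -0.15, "ty": -0.12, "tz": 0.1, "ax": 0, "ay": 0, "az": 0}]'

```text
time_s: 6.05
tcp_pos: [0.3929, 0.033, 0.2158]
ee_rot: [[0.008, 0.44, -0.898], [0.002, -0.898, -0.44], [-1.0, 0.001, -0.008]]
wrist_force: [0.5, 1.9, 0.4]
gripper_width: 0.498
```

```bash
python3 - <<'E'
from h import *
p=viewer.capture('scene');save(p,'s3');t=viewer.capture('top')
im=np.vstack([cv2.resize(p['image'][180:340,120:520],None,fx=1.6,fy=1.6),cv2.resize(t['image'][200:350,180:480],(640,320))]);cv2.imwrite('pics/s3b.png',im[:,:,::-1])
print(r.sense()['tcp_pos'])
E
```

```text
[0.39079412 0.03682646 0.21414675]
```

View pics/s3b.png

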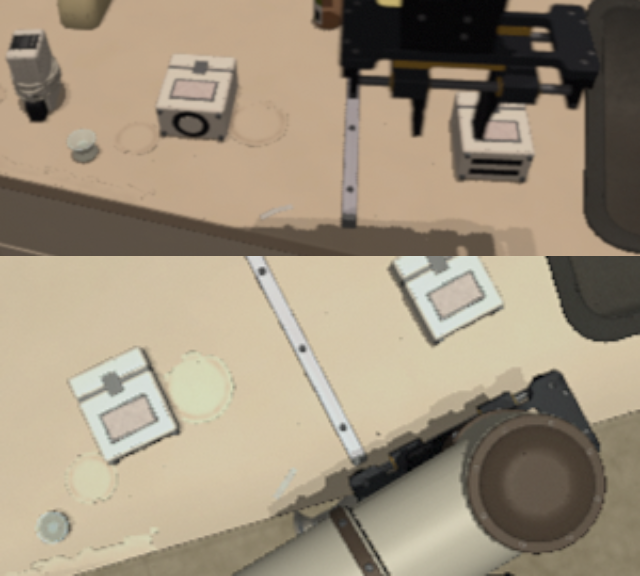

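Both boxes are on their backs: the ring is on the left, the bars are on the right, and the dish hasn't moved. I'll measure the ring box and plan the push.

```bash
cat >> h.py <<'E'
def boxpose(t,u,v,R=40):
    im=t['image'].astype(int);w=np.zeros((480,640),np.uint8);sl=np.s_[v-R:v+R,u-R:u+R]
    m=(im.min(2)>195)&(im.max(2)-im.min(2)<25);w[sl]=m[sl]
    k,l,st,ce=cv2.connectedComponentsWithStats(cv2.morphologyEx(w,cv2.MORPH_CLOSE,np.ones((9,9))));i=1+np.argmax(st[1:,4])
    W=np.array([ray(t,q,.05)[:2] for q in np.argwhere(l==i)[:,::-1]],np.float32);b=cv2.minAreaRect(W);print('box',b)
    C=cv2.boxPoints(b);d=(C-RA)@np.c_[un(AY),un(AY+90)];print('corners in rail frame',d.round(3).tolist());return b
E
python3 - <<'E'
from h import *
t=viewer.capture('top');b=boxpose(t,180+123*300//640,200+(405-256)*150//320)
c=np.array(b[0]);e=un(AY);n=un(AY+90)
print('centre rail',(c-RA)@e,(c-RA)@n)
a=go(c+.095*n,.2,AY+90);print(a[0],'from',r.sense()['tcp_pos'])
E
```

```text
box ((0.4456026554107666, 0.3513222634792328), (0.0875016376376152, 0.07457193732261658), 24.811670303344727)
corners in rail frame [[-0.013, 0.223], [-0.014, 0.149], [0.073, 0.147], [0.075, 0.222]]
centre rail 0.030062910685784212 0.18530297244691932
[ 0.0183 -0.4707 -0.2553  0.504  -0.0007  0.0011] mm 402.0 deg 91.0
[0.40410649 0.43678025 0.2       ] from [0.39099072 0.0353742  0.21279918]
```

play_rows --commands '[{"fingers": -0.15, "tx": 0, "ty": -0.04, "tz": -0.02, "ax": 0.038, "ay": 0, "az": 0}, {"fingers": -0.15, "tx": 0, "ty": -0.08, "tz": -0.04, "ax": 0.076, "ay": 0, "az": 0}, {"fingers": -0.15, "tx": 0, "ty": -0.12, "tz": -0.06, "ax": 0.114, "ay": 0, "az": 0}, {"fingers": -0.15, "tx": 0, "ty": -0.16, "tz": -0.08, "ax": 0.152, "ay": 0, "az": 0}, {"fingers": -0.15, "tx": 0, "ty": -0.2, "tz": -0.1, "ax": 0.19, "ay": 0, "az": 0}]'

```text
time_s: 6.62
tcp_pos: [0.3927, 0.201, 0.2105]
ee_rot: [[-0.002, -0.125, -0.992], [-0.002, -0.992, 0.125], [-1.0, 0.002, 0.002]]
wrist_force: [1.4, -0.6, -0.3]
gripper_width: 0.575
```

```bash
python3 - <<'E'
from h import *
e=un(AY);n=un(AY+90)
print(r.sense()['tcp_pos']);a=go(RA+.034*e+.262*n,.2,AY+90)
E
```

```text
[0.39265287 0.20099171 0.21053783]
[ 1.350e-02 -2.963e-01  6.500e-03  3.161e-01  2.000e-04 -8.000e-04] mm 222.0 deg 57.0
```

play_rows --commands '[{"fingers": -0.15, "tx": 0.01, "ty": -0.04, "tz": 0, "ax": 0.038, "ay": 0, "az": 0}, {"fingers": -0.15, "tx": 0.01, "ty": -0.08, "tz": 0, "ax": 0.076, "ay": 0, "az": 0}, {"fingers": -0.15, "tx": 0.01, "ty": -0.12, "tz": 0, "ax": 0.114, "ay": 0, "az": 0}, {"fingers": -0.15, "tx": 0.01, "ty": -0.16, "tz": 0, "ax": 0.152, "ay": 0, "az": 0}, {"fingers": -0.15, "tx": 0.01, "ty": -0.2, "tz": 0, "ax": 0.19, "ay": 0, "az": 0}]'

```text
time_s: 7.03
tcp_pos: [0.4111, 0.3498, 0.2025]
ee_rot: [[-0.002, -0.661, -0.75], [-0.003, -0.75, 0.661], [-1.0, 0.003, -0.0]]
wrist_force: [0.2, -0.4, 0.4]
gripper_width: 0.574
```

```bash
python3 - <<'E'
from h import *
e=un(AY);n=un(AY+90)
print(r.sense()['tcp_pos']);a=go(RA+.034*e+.262*n,.2,AY+90)
E
```

```text
[0.4110713  0.34977642 0.20245131]
[ 0.003  -0.0763  0.0591  0.1262 -0.0003 -0.001 ] mm 72.0 deg 23.0
```

play_rows --commands '[{"fingers": -0.15, "tx": 0.003, "ty": -0.035, "tz": 0.03, "ax": 0.038, "ay": 0, "az": 0}, {"fingers": -0.15, "tx": 0.003, "ty": -0.07, "tz": 0.059, "ax": 0.076, "ay": 0, "az": 0}, {"fingers": -0.15, "tx": 0.003, "ty": -0.07, "tz": 0.059, "ax": 0.114, "ay": 0, "az": 0}, {"fingers": -0.15, "tx": 0.003, "ty": -0.07, "tz": 0.059, "ax": 0.124, "ay": 0, "az": 0}, {"fingers": -0.15, "tx": 0.003, "ty": -0.07, "tz": 0.059, "ax": 0.124, "ay": 0, "az": 0}]'

```text
time_s: 7.45
tcp_pos: [0.4121, 0.4176, 0.1997]
ee_rot: [[-0.002, -0.894, -0.448], [-0.003, -0.448, 0.894], [-1.0, 0.004, -0.002]]
wrist_force: [-0.2, -1.4, 1.3]
gripper_width: 0.573
```

```bash
python3 - <<'E'
from h import *
e=un(AY);n=un(AY+90)
print(r.sense()['tcp_pos']);a=go(RA+.034*e+.262*n,.04,AY+90)
a=go(RA+.034*e+.098*n,.04,AY+90,a)
E
```

```text
[0.41206994 0.4175733  0.19967158]
[ 0.2129 -0.0077  0.0036  0.0041 -0.0007 -0.0011] mm 160.0 deg 1.0
[ 0.     -0.     -0.2187  0.      0.      0.    ] mm 164.0 deg 0.0
```

play_rows --commands '[{"fingers": -0.15, "tx": 0.05, "ty": -0.007, "tz": 0.004, "ax": 0.003, "ay": 0, "az": 0}, {"fingers": -0.15, "tx": 0.1, "ty": -0.007, "tz": 0.004, "ax": 0.003, "ay": 0, "az": 0}, {"fingers": -0.15, "tx": 0.15, "ty": -0.007, "tz": 0.004, "ax": 0.003, "ay": 0, "az": 0}, {"fingers": -0.15, "tx": 0.2, "ty": -0.007, "tz": 0.004, "ax": 0.003, "ay": 0, "az": 0}, {"fingers": -0.15, "tx": 0.213, "ty": -0.007, "tz": 0.004, "ax": 0.003, "ay": 0, "az": 0}]'

```text
time_s: 7.87
tcp_pos: [0.4131, 0.4185, 0.0356]
ee_rot: [[-0.008, -0.898, -0.439], [-0.011, -0.439, 0.898], [-1.0, 0.011, -0.006]]
wrist_force: [-0.8, -1.3, -1.2]
gripper_width: 0.575
```

play_rows --commands '[{"fingers": -0.15, "tx": 0, "ty": 0, "tz": -0.015, "ax": 0, "ay": 0, "az": 0}, {"fingers": -0.15, "tx": 0, "ty": 0, "tz": -0.03, "ax": 0, "ay": 0, "az": 0}, {"fingers": -0.15, "tx": 0, "ty": 0, "tz": -0.045, "ax": 0, "ay": 0, "az": 0}, {"fingers": -0.15, "tx": 0, "ty": 0, "tz": -0.06, "ax": 0, "ay": 0, "az": 0}, {"fingers": -0.15, "tx": 0, "ty": 0, "tz": -0.075, "ax": 0, "ay": 0, "az": 0}]'

```text
time_s: 8.28
tcp_pos: [0.4413, 0.373, 0.0442]
ee_rot: [[0.002, -0.897, -0.441], [0.004, -0.441, 0.897], [-1.0, -0.004, 0.002]]
wrist_force: [-1.1, 1.1, 1.2]
gripper_width: 0.572
```

play_rows --commands '[{"fingers": -0.15, "tx": 0, "ty": 0, "tz": -0.015, "ax": 0, "ay": 0, "az": 0}, {"fingers": -0.15, "tx": 0, "ty": 0, "tz": -0.03, "ax": 0, "ay": 0, "az": 0}, {"fingers": -0.15, "tx": 0, "ty": 0, "tz": -0.045, "ax": 0, "ay": 0, "az": 0}, {"fingers": -0.15, "tx": 0, "ty": 0, "tz": -0.06, "ax": 0, "ay": 0, "az": 0}, {"fingers": -0.15, "tx": 0, "ty": 0, "tz": -0.075, "ax": 0, "ay": 0, "az": 0}]'

```text
time_s: 8.7
tcp_pos: [0.4653, 0.3222, 0.0424]
ee_rot: [[0.001, -0.897, -0.442], [0.001, -0.442, 0.897], [-1.0, -0.001, 0.0]]
wrist_force: [-0.8, 1.6, 2.6]
gripper_width: 0.577
```

```bash
python3 - <<'E'
from h import *
e=un(AY);n=un(AY+90);q=r.sense()
print(q['tcp_pos'],q['wrist_force']);a=go(RA+.034*e+.098*n,.04,AY+90)
p=viewer.capture('scene');t=viewer.capture('top')
im=np.vstack([cv2.resize(p['image'][180:340,120:520],None,fx=1.6,fy=1.6),cv2.resize(t['image'][200:350,180:480],(640,320))]);cv2.imwrite('pics/s4.png',im[:,:,::-1])
E
```

```text
[0.46533724 0.32220211 0.042412  ] [-0.75953095  1.59513067  2.5801948 ]
[ 0.0032  0.0018 -0.07    0.0017  0.0001  0.0003] mm 53.0 deg 0.0
```

View pics/s4.png

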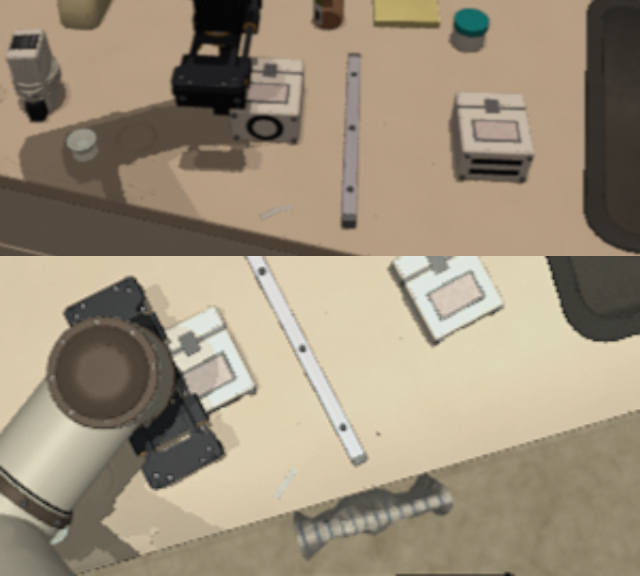

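The push is going straight: the box is parallel to the rail with about 50 mm to go.

play_rows --commands '[{"fingers": -0.15, "tx": 0, "ty": 0, "tz": -0.013, "ax": 0, "ay": 0, "az": 0}, {"fingers": -0.15, "tx": 0, "ty": 0, "tz": -0.026, "ax": 0, "ay": 0, "az": 0}, {"fingers": -0.15, "tx": 0, "ty": 0, "tz": -0.038, "ax": 0, "ay": 0, "az": 0}, {"fingers": -0.15, "tx": 0, "ty": 0, "tz": -0.048, "ax": 0, "ay": 0, "az": 0}, {"fingers": -0.15, "tx": 0, "ty": 0, "tz": -0.056, "ax": 0, "ay": 0, "az": 0}]'

```text
time_s: 9.22
tcp_pos: [0.4833, 0.284, 0.0417]
ee_rot: [[-0.001, -0.898, -0.441], [-0.001, -0.441, 0.898], [-1.0, 0.001, -0.0]]
wrist_force: [-0.4, -0.1, -0.1]
gripper_width: 0.573
```

play_rows --commands '[{"fingers": -0.15, "tx": 0, "ty": 0, "tz": -0.002, "ax": 0, "ay": 0, "az": 0}, {"fingers": -0.15, "tx": 0, "ty": 0, "tz": -0.004, "ax": 0, "ay": 0, "az": 0}, {"fingers": -0.15, "tx": 0, "ty": 0, "tz": -0.006, "ax": 0, "ay": 0, "az": 0}, {"fingers": -0.15, "tx": 0, "ty": 0, "tz": -0.008, "ax": 0, "ay": 0, "az": 0}, {"fingers": -0.15, "tx": 0, "ty": 0, "tz": -0.009, "ax": 0, "ay": 0, "az": 0}]'

```text
time_s: 9.63
tcp_pos: [0.4862, 0.2792, 0.0421]
ee_rot: [[0.0, -0.897, -0.442], [0.0, -0.442, 0.897], [-1.0, -0.0, 0.0]]
wrist_force: [-1.2, 1.4, -0.9]
gripper_width: 0.576
```

```bash
python3 - <<'E'
from h import *
e=un(AY);n=un(AY+90);q=r.sense()
print(q['tcp_pos'],q['wrist_force'],(q['tcp_pos'][:2]-RA)@n)
p=viewer.capture('scene');t=viewer.capture('top')
im=np.vstack([cv2.resize(p['image'][180:340,120:520],None,fx=1.6,fy=1.6),cv2.resize(t['image'][200:350,180:480],(640,320))]);cv2.imwrite('pics/s5.png',im[:,:,::-1])
E
```

```text
[0.48622637 0.27923875 0.04205233] [-1.21250886  1.40107097 -0.92227669] 0.1027151814321108
```

View pics/s5.png

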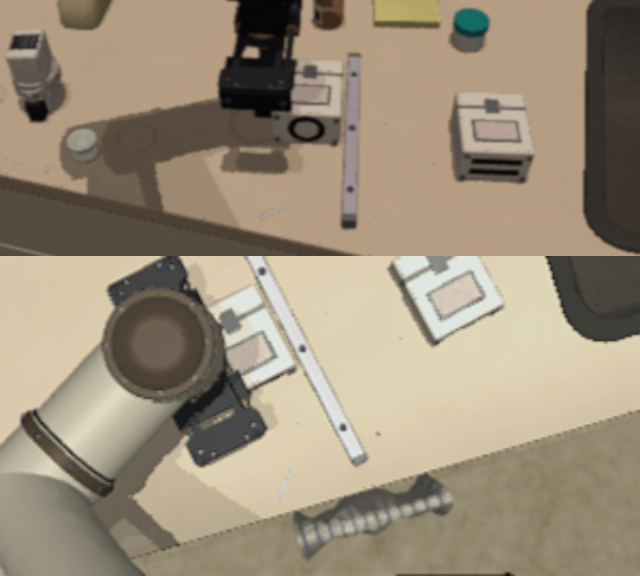

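Just a few millimetres left at the rail. I'll creep in and watch the force.

play_rows --commands '[{"fingers": -0.15, "tx": 0, "ty": 0, "tz": -0.002, "ax": 0, "ay": 0, "az": 0}, {"fingers": -0.15, "tx": 0, "ty": 0, "tz": -0.003, "ax": 0, "ay": 0, "az": 0}, {"fingers": -0.15, "tx": 0, "ty": 0, "tz": -0.004, "ax": 0, "ay": 0, "az": 0}, {"fingers": -0.15, "tx": 0, "ty": 0, "tz": -0.005, "ax": 0, "ay": 0, "az": 0}, {"fingers": -0.15, "tx": 0, "ty": 0, "tz": -0.006, "ax": 0, "ay": 0, "az": 0}]'

```text
time_s: 10.15
tcp_pos: [0.4883, 0.2752, 0.0421]
ee_rot: [[0.0, -0.897, -0.442], [0.0, -0.442, 0.897], [-1.0, -0.0, 0.0]]
wrist_force: [-0.4, 1.7, -0.7]
gripper_width: 0.575
```

play_rows --commands '[{"fingers": -0.15, "tx": 0, "ty": 0, "tz": -0.001, "ax": 0, "ay": 0, "az": 0}, {"fingers": -0.15, "tx": 0, "ty": 0, "tz": -0.002, "ax": 0, "ay": 0, "az": 0}, {"fingers": -0.15, "tx": 0, "ty": 0, "tz": -0.003, "ax": 0, "ay": 0, "az": 0}]'

```text
time_s: 10.4
tcp_pos: [0.4887, 0.2746, 0.0423]
ee_rot: [[0.0, -0.898, -0.441], [0.003, -0.441, 0.898], [-1.0, -0.001, 0.002]]
wrist_force: [-7.5, 8.2, 3.3]
gripper_width: 0.573
```

The force rises to 11 N, so the box is against the rail. Now I'll back off and check.

play_rows --commands '[{"fingers": -0.15, "tx": 0, "ty": 0, "tz": -0.001, "ax": 0, "ay": 0, "az": 0}, {"fingers": -0.15, "tx": 0, "ty": 0, "tz": 0.005, "ax": 0, "ay": 0, "az": 0}, {"fingers": -0.15, "tx": 0, "ty": 0, "tz": 0.03, "ax": 0, "ay": 0, "az": 0}, {"fingers": -0.15, "tx": 0, "ty": 0, "tz": 0.065, "ax": 0, "ay": 0, "az": 0}, {"fingers": -0.15, "tx": -0.05, "ty": 0, "tz": 0.075, "ax": 0, "ay": 0, "az": 0}]'

```text
time_s: 10.82
tcp_pos: [0.4604, 0.3217, 0.0732]
ee_rot: [[-0.011, -0.897, -0.441], [-0.011, -0.441, 0.897], [-1.0, 0.014, -0.005]]
wrist_force: [0.9, -0.3, -0.9]
gripper_width: 0.575
```

play_rows --commands '[{"fingers": -0.15, "tx": -0.05, "ty": 0, "tz": 0.04, "ax": 0, "ay": 0, "az": 0}, {"fingers": -0.15, "tx": -0.1, "ty": 0, "tz": 0.08, "ax": 0, "ay": 0, "az": 0}, {"fingers": -0.15, "tx": -0.15, "ty": 0, "tz": 0.12, "ax": 0, "ay": 0, "az": 0}, {"fingers": -0.15, "tx": -0.2, "ty": 0, "tz": 0.15, "ax": 0, "ay": 0, "az": 0}, {"fingers": -0.15, "tx": -0.22, "ty": 0, "tz": 0.16, "ax": 0, "ay": 0, "az": 0}]'

```text
time_s: 11.23
tcp_pos: [0.4107, 0.4319, 0.2467]
ee_rot: [[0.001, -0.897, -0.442], [-0.0, -0.442, 0.897], [-1.0, -0.001, -0.0]]
wrist_force: [0.7, 1.0, -0.6]
gripper_width: 0.576
```

```bash
python3 - <<'E'
from h import *
q=r.sense();print(q['tcp_pos'],q['wrist_force'])
t=viewer.capture('top');p=viewer.capture('scene')
for n,(u,v) in (('ring',(298,259)),('bars',(388,220))): 
    print(n);boxpose(t,u,v,24 if n=='ring' else 40)
for k in('bottle','pot','dish'):
  for w in spotter.silhouettes(k,t)[:1]:
    W=np.array([ray(t,x,.03)[:2] for x in np.argwhere(w['region'])[:,::-1]]);print(k,w['score'],W.min(0),W.max(0))
im=np.vstack([cv2.resize(p['image'][180:340,120:520],None,fx=1.6,fy=1.6),cv2.resize(t['image'][200:350,180:480],(640,320))]);cv2.imwrite('pics/s6.png',im[:,:,::-1])
E
```

```text
[0.41071021 0.43193015 0.24673574] [ 0.70878425  1.02927123 -0.63726938]
ring
box ((0.48468393087387085, 0.22188544273376465), (0.10004200041294098, 0.06162969768047333), 88.91698455810547)
corners in rail frame [[-0.041, 0.021], [0.013, -0.007], [0.059, 0.082], [0.004, 0.11]]
bars
box ((0.5616551041603088, 0.023641858249902725), (0.08838917315006256, 0.07569365203380585), 27.036725997924805)
corners in rail frame [[-0.054, -0.123], [-0.052, -0.199], [0.036, -0.197], [0.035, -0.121]]
bottle 0.63 [0.64705268 0.27508871] [0.69813254 0.32304441]
pot 0.57 [0.7032546  0.09243796] [0.75448233 0.1386336 ]
```

View pics/s6.png

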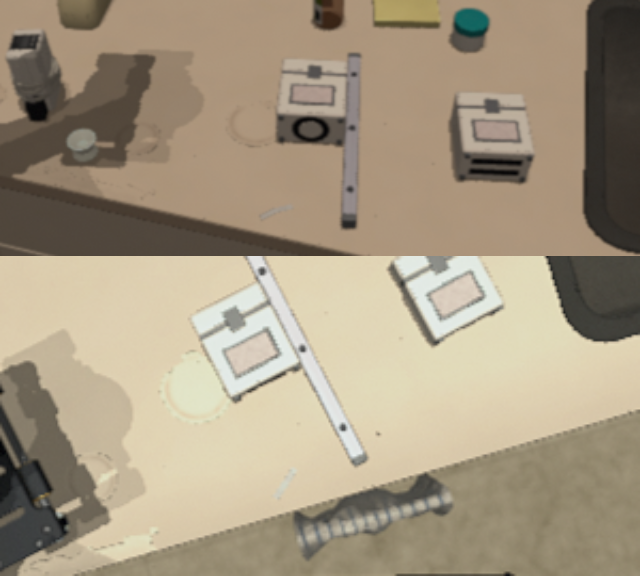

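```bash
python3 - <<'E'
from h import *
t=viewer.capture('top')
for u,v in ((236,395),(298,358),(191,321)):
    w=ray(t,(180+u*.46875,200+(v-256)*.46875),.05)[:2]-RA;print(w@un(AY),w@un(AY+90))
print(r.sense()['wrist_force']);print(job.finish_job())
E
```

```text
-0.014423589920584623 0.07972480281091464
-0.009593234996149096 0.008112201064168541
0.07180218278441508 0.08653512117030232
[ 0.0665046   0.51837625 -1.05535835]
the job is handed in; nothing more can be done
None
```

I tipped both boxes onto their backs with the fingers and pushed the ring box, which was the left one, sideways against the left side of the rail. Then I backed the arm off and handed the job in at about 12 s. I got no verdict back.

- **Ring box:** in my last check the near side sat about 8 mm from the rail's centre line and the far side about 80–87 mm, so its centre is about 46–48 mm out, where 48 mm is flush. The edges read within about 4–5° of parallel. The limit is 6.9°, so the margin is not large. The last picture shows it flush, and the force rose to 11 N on contact with the rail.
- **Bars box:** it lies on its back where it fell.
- **Bystanders:** the bottle and pot measured unmoved.
- **Checks that failed:** the network missed the dish in the last picture, which still shows it in place. My automatic fit of the ring box also picked up the rail, so I discarded it and read the corners by eye, good to a few millimetres.

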